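# Snap the lid of a hardware box shut, clip by clip

## Robot

A 6-joint arm with a two-finger parallel gripper is mounted at the origin on a cart in front of the work surface, level with it; the furniture and walls round the work are solid. World frame = base frame: x ahead of the robot, y to its left, z up, the work surface at z = 0. Lengths are in mm, angles in degrees, forces in N, time in s.
With the tool pointing down it reaches from about 325 to 925 mm from the base axis. Payload 3.1 kg.
Tool frame: the origin (TCP) lies at the very end of the fingers, on their centre line; the grasp point (between the pads) lies grasp_offset behind it (grasp_offset is the distance from the TCP to the grasp point, in mm); z points along the fingers, y is the line along which they close (so a half turn about z gives the same grasp; the last joint's range is limited). The gripper opens to 85 mm and grips with 20 to 120 N. Pads are 22 mm wide; open, the fingers measure 114 mm over their backs; the gripper's body (76 mm by 85 mm) begins 54 mm behind the grasp point. The pads swing forward as they close: fully open they stand 13 mm farther back than shut.
Start: joints at [-72.491, 12.427, 92.441, -0, 75.132, -6.429], TCP at [253.616, -571.243, 231.3] pointing down, gripper open.
Joint ranges: [-157.48, 157.48], [-44.54, 120.13], [17.64, 146.25], [-64.5, 244.5], [7.68, 150.69], [-147.95, 147.95]. Speed limits (degrees/s): [159.86, 159.86, 180, 180, 180, 180].

## Interface

Orientations are given as [roll, pitch, yaw] about the fixed x, y, z axes, in that order (R = Rz(yaw) Ry(pitch) Rx(roll)).
In Python, from station import * gives the robot as it stands. Calls block until the motion is done:
- goto(position, orientation): joint-space move of the TCP to a pose.
- move_l(position, attitude=None, speed=150): straight line of the TCP; attitude=None keeps the orientation; speed is the mean speed in mm/s.
- move_j(angles): joint-space move.
- grip(opening, squeeze=None): finger opening in mm; squeeze is the grip in N (None keeps the last); returns when the fingers have stopped.
- wait(seconds).
- solve_ik(position, orientation): joint angles nearest the present ones, or None.
- get_obs(): the state.
- get_image(name): name is "scene" or "top" or "wrist"; returns the picture (384x512x3 uint8, red, green, blue); there is no depth.
- get_calibration(name): a dict with "fx", "fy", "cx", "cy" (pixels), "R" (3x3) and "t" (3): a world point X has camera coordinates R X + t; the wrist camera has in their place "mount" (4x4, takes a point from camera to tool coordinates, whose origin is the TCP and whose axes are the flange's). Camera axes: x right, y down, z forward; pixel columns grow to the right and rows downward; lengths in mm; the calibration is good to about 2 mm. The wrist camera is an equidistant fisheye: a pixel r from the principal point sees the ray r / f radians off the axis. A picture is of the moment at which its call begins: read the wrist's pose just before it. get_calibration takes no time and is no camera call.
A pose or a line that the arm cannot do raises Unreachable and nothing moves.
- sign_off(): hands the job in; it is judged then, once.
Trained networks look in the newest picture that a camera, given by its name, has taken for a name from the list of things; names that differ only in an ending like _2 or _b are one class to them, and where a whole thing is asked for, a point or a joint stands for the part that bears it (a point fixed in the world has none). Each returns a list of dicts, best first, with "score" (0 to 1); they miss things now and then, are a little off and sometimes report something else, mostly with a low value. They report only what shows in the picture. A call takes as long as a camera call. They do not tell look-alikes from the thing itself.
- spot_in(name, camera): "extent" ([centre column, centre row, width, height] in pixels, round what is visible of it).
- regions_of(name, camera): "region" (384x512 bool, what is visible of it) and "extent" ([centre column, centre row, width, height] in pixels, round what is visible of it).
The state is a dict: "t": time; "joint_pos": joint angles; "qvel": joint speeds; "effort": joint torques, N m; "tcp_pos": TCP position; "ee_rot": TCP orientation; "wrist_force": force on the tool from outside, world axes, zero at the start; "moment": the same for the moment, N m; "grip_width": finger opening in mm; "grip_force": force on a finger pad.
Only numpy, scipy, OpenCV 4.12 (cv2) and the standard library are available. Lean on these libraries where they do the work, as an engineer would, in place of code of your own. Each camera call takes 0.05 s, during which the arm holds its last target. There are 200 camera calls.

## Task

The lid of the dark grey plastic hardware box has only been laid on. Work round its rim with the fingertips, pressing it down clip by clip, until all four clips have snapped shut and the lid sits flush on the box all round; do not press on the thin sunken panel in the middle. Pick nothing up, leave the box standing where it is, and do not disturb the screw jar, the tape measure and the screwdriver beside it.

Things in the scene. Friction and masses are not known exactly. Their poses are not given: they have to be found in the camera images.
- hardware_box: open dark grey plastic box, heavy (2 to 3.4 kg, full of hardware), loose on the table; 130 x 190 mm outside, rim 58 mm above its underside. Origin: centre of its underside; z up, x across its short side, y along its long side; its front (-x) is the long side nearer the robot. On each long side two moulded beads, 75 mm either way from the middle, catch the lid's clips.
- lid: thin light grey plastic lid (0.26 kg), 142 x 202 mm, loose, level on the box, axes along the box's. Origin: centre of the underside of its deck, which meets the box's rim; rim frame 26 mm wide, its top 6 mm above the origin. Laid on, the origin is 8.7 mm above the box's rim; shut, at the rim. It tilts and twists a little as it is pressed, so that each clip has to be pressed home by itself.
- lid_panel: thin sunken panel in the middle of the lid, 90 x 150 mm, its top 4 mm below that of the rim frame; moves with the lid; not to be pressed. Origin and axes as the lid's
- pad_front_left (a point): centre of the top of the ribbed thumb pad (17 x 26 mm) over the front left clip; in the lid's frame x = -58, y = +75, z = +7.5 mm. In the box's frame its height is 65.5 mm when shut, 74 mm as laid on. The clip, a springy tongue under the lid's long edge, needs about 5 to 15 N straight down here and goes down 8.7 mm, snapping in on the way.
- pad_front_right (a point): the same over the front right clip, at x = -58, y = -75 mm in the lid's frame
- pad_back_left (a point): the same over the back left clip, at x = +58, y = +75 mm in the lid's frame
- pad_back_right (a point): the same over the back right clip, at x = +58, y = -75 mm in the lid's frame
- screw_jar: white jar with a yellow lid, 68 mm across, 90 mm high, standing beside the box; to be left alone. Origin: centre of its underside
- tape_measure: yellow and black tape measure, 59 x 84 x 69 mm, standing beside the box; to be left alone. Origin: centre of its underside
- screwdriver: screwdriver with a black handle, 109 x 164 x 28 mm as it lies, to the left of the box; to be left alone. Origin: centre of its underside
Not all that is in view belongs to the job. Leave any green look-alike of the lid alone.

How it is judged (in metres and radians):
At the end, for the whole second after the job is handed in: All four pads are within 2 mm of their shut height over the box (65.5 mm), the lid lies square on the box and at rest, the box stands within 30 mm of where it was, and the jar, tape measure and screwdriver are within 20 mm of where they were (z of each of pad_front_left, pad_front_right, pad_back_left, pad_back_right in the frame of hardware_box below 0.0675 m and horizontal distance between lid and hardware_box below 0.004 m and angle between the y axis of lid and the y axis of hardware_box, either way round below 0.05 rad and angle between hardware_box's own z axis and vertical below 0.03 rad and linear speed of lid below 0.01 m/s and distance of hardware_box from where it was at the start of the episode below 0.03 m and distance of each of screw_jar, tape_measure, screwdriver from where it was at the start of the episode below 0.02 m); the robot touches nothing.
It fails at once if the lid is lifted off the box (more than 25 mm above its seat on the rim) (z of lid in the frame of hardware_box above 0.083 m).
It fails at once if the box is lifted from the table (height (world z) of hardware_box above 0.012 m).
It fails at once if the box is shoved more than 30 mm from its place (distance of hardware_box from where it was at the start of the episode above 0.03 m).
It fails at once if the thin middle panel is pressed with more than 10 N (contact force between any of the fingers, the arm and lid_panel above 10 N).
It fails at once if a thing beside the box is moved more than 20 mm (distance of any of screw_jar, tape_measure, screwdriver from where it was at the start of the episode above 0.02 m).
It also fails if it takes over 45 s, if anything falls off the work surface, if the arm or the gripper's body presses on something with over 40 N, if the wrist force passes 120 N, or if a joint passes its speed limit or range.

## Working session

There is one attempt and no reset: what is moved stays moved. The work goes in short steps, each a Python script; the robot and the scene stay as the last script left them, time stands still between calls to the robot, and variables do not carry over. Pictures are saved under pics/ and viewed, at most 10 in all, crops included, and the job is handed in when it is done.

```bash
mkdir -p pics; python3 - <<'E'
from station import *
import cv2, numpy as np
o=get_obs(); print(o)
ims=[]
for c in ["scene","top"]:
    im=get_image(c); cv2.imwrite(f"pics/{c}0.png",im[:,:,::-1])
    k=get_calibration(c); print(c,k)
    for n in ["hardware_box","lid","lid_panel","pad_front_left","screw_jar","tape_measure","screwdriver"]:
        print(n,[(round(d["score"],2),np.round(d["extent"],1).tolist()) for d in spot_in(n,c)][:6])
print(get_obs()["t"])
E
```

```text
{'t': 0.0, 'joint_pos': array([-7.24909354e+01,  1.24769869e+01,  9.25289127e+01,  6.08393935e-04,
        7.51316858e+01, -6.42733282e+00]), 'qvel': array([ 0.06567254,  0.06442104, -0.01815945, -0.04098016, -0.02209655,
        0.00832851]), 'effort': array([ 2.15587625e-04, -3.96839976e+01, -3.03853190e+01, -2.83164482e-04,
        9.77809686e-03, -3.36757342e-07]), 'tcp_pos': array([ 253.36521156, -570.44940949,  229.96183104]), 'ee_rot': array([-1.79863345e+02, -1.59856631e-02,  2.39362215e+01]), 'wrist_force': array([-0.65637627,  0.02304933,  0.98358934]), 'moment': array([ 0.01003635,  0.01030608, -0.00667947]), 'grip_force': 0.0, 'grip_width': 85.64217683113272}
scene {'fx': 361.9042444584143, 'fy': 361.9042444584143, 'cx': 249.885993476461, 'cy': 186.15855745737366, 'R': array([[-6.88944183e-01, -7.24813981e-01,  7.78631794e-04],
       [-3.28620478e-01,  3.11399761e-01, -8.91649466e-01],
       [ 6.46037533e-01, -6.14552587e-01, -4.52725771e-01]]), 't': array([432.97474069, 251.35613723, 673.33673313])}
hardware_box [(0.7, [230.6, 240.5, 83.1, 32.2])]
lid [(0.8, [364.1, 17
[... 474 characters left out ...]
96399766761337, 'cy': 189.4034233643581, 'R': array([[ 0.02482705, -0.99961432,  0.01244314],
       [-0.98975546, -0.02632894, -0.14032435],
       [ 0.14059784, -0.00883183, -0.9900274 ]]), 't': array([ -16.30591286,  604.20375087, 1368.34567718])}
hardware_box []
lid [(0.83, [381.4, 240.5, 75.1, 83.8]), (0.64, [200.2, 214.4, 82.3, 65.0])]
lid_panel [(0.96, [198.1, 210.9, 60.3, 51.9]), (0.62, [380.1, 242.4, 47.5, 59.9])]
pad_front_left [(0.72, [175.2, 200.8, 36.5, 55.7]), (0.56, [196.8, 211.8, 59.3, 47.6]), (0.55, [368.2, 222.9, 48.6, 42.6])]
screw_jar [(0.71, [204.2, 151.2, 26.5, 30.0])]
tape_measure [(0.87, [257.8, 246.7, 21.7, 30.6])]
screwdriver [(0.96, [131.5, 186.3, 25.4, 54.5])]
0.8
```

```bash
python3 - <<'E'
import cv2
im=cv2.imread("pics/top0.png")[110:290,100:440]
cv2.imwrite("pics/top0c.png",cv2.resize(im,None,fx=2.35,fy=2.35,interpolation=cv2.INTER_CUBIC))
E
```

```text
(no output)
```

View pics/top0c.png

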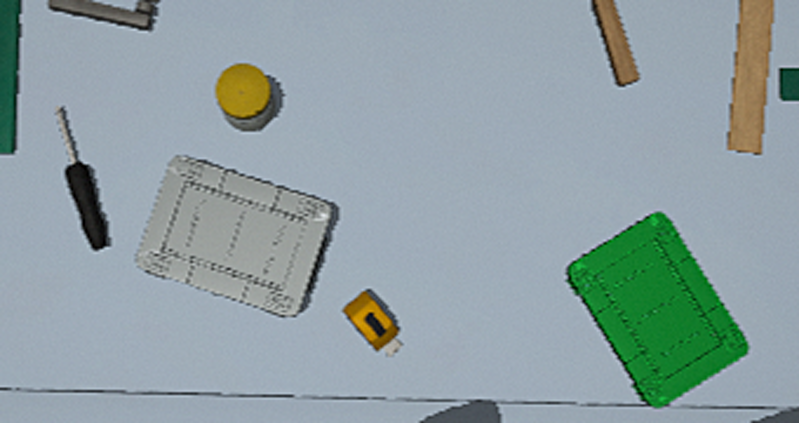

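View pics/scene0.png

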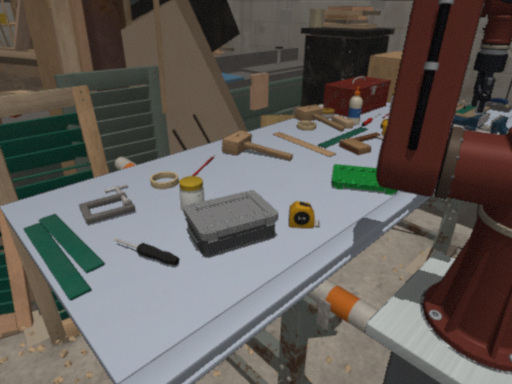

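The candidates are the light grey lid at top (200,214), which lies on the dark box, and the green look-alike at (381,241). I choose the grey one. Next I measure it and go over it for a close look.

```bash
cat > h.py <<'E'
from station import *
import cv2, numpy as np
def rays(cam,uv,o=None):
    k=get_calibration(cam); uv=np.asarray(uv,float)
    n=(uv-[k["cx"],k["cy"]])/[k["fx"],k["fy"]]
    if cam!="wrist":
        d=np.c_[n,np.ones(len(n))]; return -k["R"].T@k["t"], d@k["R"]
    r=np.linalg.norm(n,axis=1,keepdims=True)
    d=np.c_[n*np.sinc(r/np.pi),np.cos(r)]
    d[:,:2]=n/np.maximum(r,1e-9)*np.sin(r)
    from scipy.spatial.transform import Rotation as Ro
    T=np.eye(4); T[:3,:3]=Ro.from_euler("xyz",o["ee_rot"],degrees=True).as_matrix(); T[:3,3]=o["tcp_pos"]
    T=T@k["mount"]; return T[:3,3], d@T[:3,:3].T
def plane(cam,uv,z,o=None):
    c,d=rays(cam,uv,o); return (c+d*((z-c[2])/d[:,2:]))[:,:2]
def lidfit(cam,reg,z,o=None):
    v,u=np.nonzero(reg); p=plane(cam,np.c_[u,v],z,o).astype(np.float32)
    (c,s,a)=cv2.minAreaRect(p)
    if s[0]>s[1]: a-=90       # angle of the short side
    a=(a+90)%180-90
    return np.round(c,1),np.round(sorted(s),1),round(a,1)
def tops(n="lid"):
    return
E
python3 - <<'E'
from h import *
get_image("top")
for d in regions_of("lid","top"): print(d["score"],d["extent"],lidfit("top",d["region"],70))
k=get_calibration("wrist"); print({a:np.round(b,3).tolist() for a,b in k.items()})
# near things
for n,z in [("screw_jar",90),("tape_measure",69),("screwdriver",14)]:
    d=spot_in(n,"top"); print(n,plane("top",[d[0]["extent"][:2]],z))
E
```

```text
0.9 [381.4, 241.4, 72.5, 83.4] (array([ 464.6, -342.5]), array([145.2, 196. ]), -56.9)
0.78 [199.9, 213.4, 83.1, 65.1] (array([537.9, 156.3]), array([143.6, 202.1]), -16.7)
{'fx': 297.319, 'fy': 297.319, 'cx': 256.057, 'cy': 192.28, 'mount': [[0.001, -0.951, -0.309, 78.747], [1.0, 0.001, -0.001, -1.498], [0.001, -0.309, 0.951, -141.919], [0.0, 0.0, 0.0, 1.0]]}
screw_jar [[702.28305551 147.42779381]]
tape_measure [[441.66934784 -13.39541584]]
screwdriver [[594.95872179 354.1978568 ]]
```

```bash
python3 - <<'E'
from h import *
grip(0)
goto([537.9,156.3,250],[180,0,-16.7]); wait(0.3)
o=get_obs(); im=get_image("wrist"); print(o["t"],o["tcp_pos"],o["ee_rot"],o["joint_pos"],o["grip_width"],o["wrist_force"])
cv2.imwrite("pics/w1.png",im[:,:,::-1])
for d in regions_of("lid","wrist"): print(d["score"],d["extent"],lidfit("wrist",d["region"],70,o))
for n in ["pad_front_left","lid_panel"]:
  for d in regions_of(n,"wrist"): print(n,d["score"],d["extent"],lidfit("wrist",d["region"],70,o))
E
```

```text
4.875 [538.04803467 155.97923328 249.98575873] [ 1.79998988e+02 -1.15158137e-03 -1.67329282e+01] [ 8.98939432e+00  3.67768074e+00  1.00211560e+02 -1.45417344e-03
  7.61101607e+01  1.15722672e+02] -0.10908265954010397 [ 0.04344137 -0.14651632  0.81372874]
0.74 [257.6, 164.6, 182.2, 120.9] (array([538.5, 155.9]), array([144.7, 203.1]), -16.7)
0.71 [503.6, 115.3, 13.3, 51.2] (array([ 521.8, -199.9]), array([33.3, 70.9]), 81.2)
pad_front_left 0.66 [197.4, 165.9, 59.3, 122.9] (array([557.9, 220.5]), array([ 67.9, 144.2]), 73.0)
pad_front_left 0.6 [504.6, 112.4, 14.8, 45.5] (array([ 521.7, -200.9]), array([31. , 65.1]), 81.2)
lid_panel 0.79 [256.5, 169.8, 138.3, 83.3] (array([537.4, 155.9]), array([ 91. , 150.4]), -16.4)
```

View pics/w1.png

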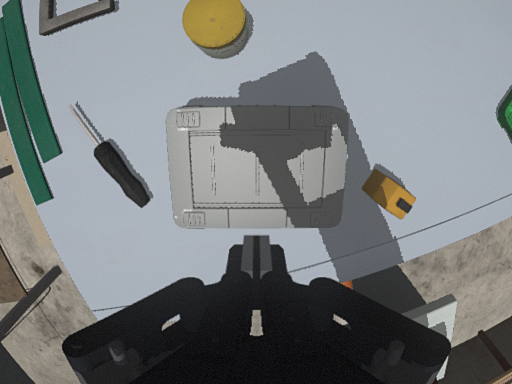

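The view agrees with the top camera: grey lid at (257,165), ribbed pads at (188,119), (325,119), (195,218) and (322,218), and jar, tape and screwdriver all clear. Pressing the first clip, guarded by force.

```bash
cat >> h.py <<'E'
C=np.array([538.3,156.0]); YAW=-16.6
P={"fl":(-59,75),"fr":(-59,-75),"bl":(59,75),"br":(59,-75)}
def xy(n):
    a=np.radians(YAW); return C+np.array([[np.cos(a),-np.sin(a)],[np.sin(a),np.cos(a)]])@P[n]
def press(n,zmin=64.0,fmax=35):
    x,y=xy(n); A=[180,0,YAW]
    p=get_obs()["tcp_pos"]
    if p[2]>120: move_l([x,y,100],A,250)
    else: move_l([p[0],p[1],95],A,150); move_l([x,y,95],A,200)
    move_l([x,y,79],A,80)
    f0=get_obs()["wrist_force"][2]; log=[]; z=78.
    while z>=zmin:
        move_l([x,y,z],A,25); o=get_obs(); f=o["wrist_force"]
        log.append((z,round(float(o["tcp_pos"][2]),1),round(float(f[2]-f0),1)))
        if f[2]-f0>fmax: break
        z-=1
    print(n,log,"lat",np.round(f[:2],1),"xyerr",np.round(o["tcp_pos"][:2]-[x,y],1))
    move_l([x,y,95],A,120); print("t",get_obs()["t"])
E
python3 -c "
from h import *
press('fl')"
```

```text
fl [(78.0, 78.3, 0.1), (77.0, 77.0, -0.6), (76.0, 75.9, 0.5), (75.0, 74.9, -0.5), (74.0, 74.1, 1.0), (73.0, 73.8, 3.7), (72.0, 72.9, 6.3), (71.0, 71.3, 3.1), (70.0, 69.5, -0.0), (69.0, 68.7, 0.0), (68.0, 67.9, 0.6), (67.0, 66.9, -0.1), (66.0, 66.4, 2.9), (65.0, 66.2, 7.5), (64.0, 66.0, 11.8)] lat [-5.1 -1.3] xyerr [0.3 0.1]
t 10.5
```

Snapped through and bottomed at about 66 mm. Doing the others the same way.

```bash
python3 -c "
from h import *
for n in ('fr','br','bl'): press(n,62.0,30)
x,y=C; move_l([x,y,250],[180,0,YAW],250); wait(.3)
o=get_obs(); im=get_image('wrist'); cv2.imwrite('pics/w2.png',im[:,:,::-1])
for d in regions_of('lid','wrist'): print(d['score'],lidfit('wrist',d['region'],64,o))
s=get_image('scene'); cv2.imwrite('pics/s2.png',cv2.resize(s[140:290,130:330,::-1],None,fx=4,fy=4,interpolation=cv2.INTER_CUBIC))
print(get_obs()['t'])"
```

```text
fr [(78.0, 78.2, 0.5), (77.0, 77.1, -0.1), (76.0, 75.9, 1.7), (75.0, 74.9, 0.8), (74.0, 74.0, 0.5), (73.0, 73.1, 3.1), (72.0, 71.9, 3.4), (71.0, 70.7, 0.9), (70.0, 69.8, -0.2), (69.0, 68.9, 0.4), (68.0, 67.9, 1.4), (67.0, 66.9, 0.9), (66.0, 66.3, 3.5), (65.0, 66.1, 9.1), (64.0, 66.0, 14.7), (63.0, 65.9, 20.8), (62.0, 65.8, 26.4)] lat [-11.2  -0.7] xyerr [0.5 0.1]
t 16.675
br [(78.0, 78.3, 0.6), (77.0, 77.1, 0.5), (76.0, 75.9, 1.1), (75.0, 74.9, 1.1), (74.0, 74.1, 1.4), (73.0, 73.6, 3.3), (72.0, 72.8, 5.9), (71.0, 71.8, 5.7), (70.0, 69.9, 2.6), (69.0, 67.3, 0.7), (68.0, 67.3, 0.4), (67.0, 66.9, -0.2), (66.0, 66.3, 1.6), (65.0, 66.1, 5.5), (64.0, 66.0, 10.4), (63.0, 65.9, 16.3), (62.0, 65.8, 20.0)] lat [-8.  -0.5] xyerr [0.5 0.1]
t 22.6917
bl [(78.0, 78.2, 0.1), (77.0, 77.1, 0.9), (76.0, 75.9, 0.0), (75.0, 74.8, 0.7), (74.0, 74.1, 1.0), (73.0, 73.4, 2.5), (72.0, 72.4, 3.6), (71.0, 70.8, 1.0), (70.0, 69.0, 0.5), (69.0, 68.7, -0.4), (68.0, 67.9, 1.0), (67.0, 66.9, -0.2), (66.0, 65.9, 0.7), (65.0, 65.6, 4.2), (64.0, 65.6, 8.3), (63.0, 65.6, 12.9), (62.0, 65.5, 16.4)] lat [-6.8 -2.2] xyerr [0.3 0.1]
t 28.8667
0.97 (array([539.2, 156.2]), array([144.6, 201. ]), -16.6)
0.66 (array([ 520.8, -204.7]), array([33.9, 72. ]), 81.5)
30.1917
```

View pics/s2.png

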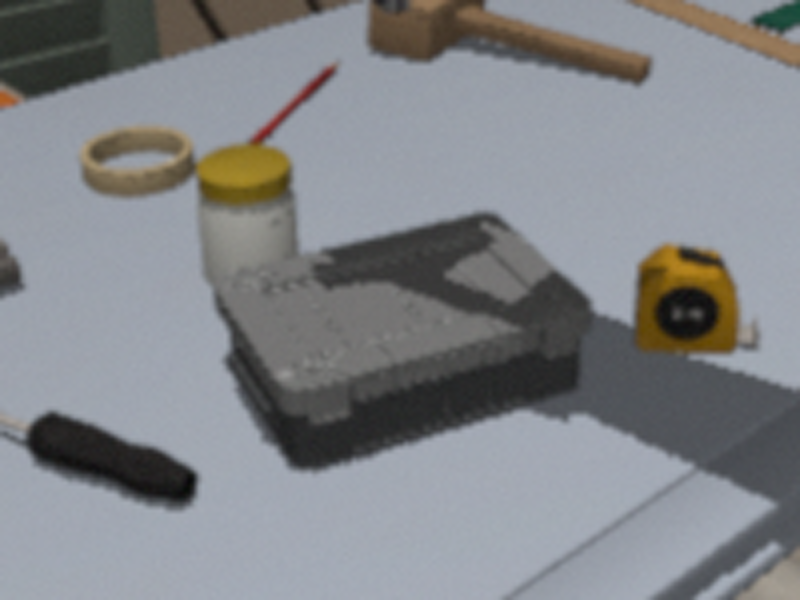

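The lid looks flush, centred at (390,310) in the crop, with the jar, tape and screwdriver where they were. The front left clip was pressed most lightly, and it was first. I'll touch both front pads quickly to confirm they stayed down.

```bash
python3 -c "
from h import *
A=[180,0,YAW]
for n in ('fl','fr'):
    x,y=xy(n); move_l([x,y,85],A,250); f0=get_obs()['wrist_force'][2]
    for z in (70,68,66.5,63):
        move_l([x,y,z],A,40); o=get_obs(); print(n,z,round(o['tcp_pos'][2],1),round(o['wrist_force'][2]-f0,1))
    move_l([x,y,85],A,150)
move_l([*C,200],A,250); wait(.2); print(get_obs()['t'])
print(sign_off())"
```

```text
fl 70 69.7 -0.1
fl 68 67.9 0.3
fl 66.5 66.4 0.8
fl 63 65.5 12.2
fr 70 69.5 1.0
fr 68 68.0 -0.0
fr 66.5 66.5 0.1
fr 63 65.4 16.4
35.95
the job is handed in; nothing more can be done
None
```

I pressed all four clips until they snapped shut, and the job is handed in at about 36 s. All four pads bottomed at 65.4 to 65.8 mm, and the box, screw jar, tape measure and screwdriver show no visible movement in the last pictures.

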